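# Lift the hot egg out of its cup with the tongs and hold it over the bowl

## Task

The boiled egg in the egg cup is hot and wet, so do not touch it with the gripper: take the small steel tongs out of their wooden stand, close them on the egg and lift it out of the cup. Carry it over the white bowl to drip off and finish holding it there still in the tongs, above the middle of the bowl, with at least 5 cm of air between the egg and the bowl's rim; do not let go. Leave the egg cup, the bowl and everything else standing where they are.

Things in the scene. Friction and masses are not known exactly. Their poses are not given: they have to be found in the camera images.
- tongs: Small sprung steel kitchen tongs, 100 g, 127 mm tall, standing jaws down and open in the stand; lift them 70 mm to clear it. Origin on the hinge pin, 7 mm below the top; z up along the middle plane. The two arms, 20 mm wide in x, spread alike to +y and -y and flare below their black grip pads. Pressing the pads together closes the jaws.
- tongs_arm_l (a joint): Inward swing of each tongs arm, rad: 0 open at rest, about 0.17 with the jaws on the egg, 0.30 end stop; both move alike. Springs hold the arms open: closing begins at about 3.5 N on the pads, reaches the egg at about 6 N. 1 mm less over the pads brings the jaws 3.1 mm closer. Squeezed by 2 to 4 mm the tongs can be carried with room left for the egg; about 20 N holds the egg.
- tongs_grip (a point): Point midway between the black grip pads, 36 mm below the tongs' origin; axes as the tongs. The pads are the flat outer faces of the arms in +y and -y, 20 mm in x, 28 mm tall; over both pads the tongs measure 46 mm open and 34 mm when the jaws touch the egg.
- tongs_jaws (a point): Mid-point of the closed jaws, 113 mm below the tongs' origin, axes as the tongs; put it at the egg's origin before closing. Jaws reach 125 mm below the origin closed, 120 mm open; they are shallow upright V plates, 30 mm wide in x, 24 mm tall; open, the gap in y is about 70 mm at the V edges, 86 mm in the middle, and 96 mm over the outside.
- stand: Fixed light wooden tongs stand: a narrow open well, 118 mm in y, 54 mm in x, rim 62 mm above the worktop (inside 106 x 42 mm), on an 8 mm foot plate on which the tongs' jaws stand, their y along its y. Origin under its centre on the worktop.
- egg: Brown hard-boiled egg, 44 mm across, 58 mm tall, 60 g, standing in the egg cup. Origin on its axis at its widest level, 27 mm above its lower end and about 18 mm above the cup's rim (54 mm above the worktop).
- egg_cup: White footed egg cup, 36 mm tall, rim 40 mm across, foot 48 mm across, loose. Origin under the centre of its foot, on the worktop.
- bowl: White round bowl, rim 120 mm across and 38 mm above the worktop, loose, empty. Origin under its centre on the worktop.
- pepper_mill: Dark wooden pepper mill, 58 mm across, 165 mm tall, origin under its centre. Leave it alone.
- coffee_cup: Small dark and cream cup with one handle, 60 mm across, 53 mm tall, origin under its centre. Leave it alone.

How it is judged (in metres and radians):
On the way, in this order (a step that is already met when the one before it is completed fails the run):
1. the tongs are lifted clear of the stand while the egg still stands in its cup (height (world z) of tongs above 0.18 m and distance of egg from where it was at the start of the episode below 0.015 m and contact force between the fingers and tongs above 0.5 N), for 0.2 s.
2. the tongs hold the egg lifted out of its cup (height (world z) of egg above 0.075 m and contact force between tongs and egg above 0.3 N and contact force between egg and egg_cup below 0.05 N), for 0.2 s.
At the end, for the whole second after the job is handed in: Egg still (<20 mm/s) in the tongs, tongs held in the gripper; egg centre within 35 mm of the bowl's middle seen from above and 108 mm or more above its foot (43 mm of air over the rim); egg and tongs clear of the bowl; egg cup upright; cup and bowl moved under 30 mm (horizontal distance between egg and bowl below 0.035 m and z of egg in the frame of bowl above 0.108 m and contact force between tongs and egg above 0.3 N and contact force between the fingers and tongs above 0.5 N and contact force between each of egg, tongs and bowl below 0.05 N and linear speed of egg below 0.02 m/s and distance of each of egg_cup, bowl from where it was at the start of the episode below 0.03 m and angle between egg_cup's own z axis and vertical below 0.2 rad); the arm keeps its last pose, push and grip.
It fails at once if the egg is touched by the gripper or arm (contact force between any of the fingers, the arm and egg above 0.2 N).
It fails at once if a bystander is pushed more than 25 mm (distance of any of pepper_mill, coffee_cup from where it was at the start of the episode above 0.025 m).
It fails at once if the egg cup is knocked over (angle between egg_cup's own z axis and vertical above 0.5 rad).
It also fails if it takes over 48 s, if anything falls off the work surface, if the arm or the gripper's body presses on something with over 40 N, if the wrist force passes 120 N, or if a joint passes its speed limit or range.

## Robot

A 7-joint arm with a two-finger parallel gripper is mounted at the origin on a cart in front of the work surface, level with it; the furniture and walls round the work are solid. World frame = base frame: x ahead of the robot, y to its left, z up, the work surface at z = 0. Lengths are in mm, angles in rad, forces in N, time in s.
With the tool pointing down it reaches from about 400 to 875 mm from the base axis. Payload 6.5 kg.
Tool frame: the origin (TCP) lies at the very end of the fingers, on their centre line; the grasp point (between the pads) lies 19 mm behind it; z points along the fingers, y is the line along which they close (so a half turn about z gives the same grasp; the last joint's range is limited). The gripper opens to 85 mm and grips with 20 to 120 N. Pads are 22 mm wide; open, the fingers measure 114 mm over their backs; the gripper's body (76 mm by 85 mm) begins 54 mm behind the grasp point. The pads swing forward as they close: fully open they stand 13 mm farther back than shut.
Start: joints at [-1.416, 0.536, -0.004, 1.538, 0.003, 1.067, -0.071], TCP at [142.352, 634.213, 231.29] pointing down, gripper open.
Joint ranges: [-2.7, 2.7], [-0.37, 2.16], [-1.27, 1.26], [0.24, 2.4], [-1.31, 4.45], [0.19, 1.91], [-2.76, 2.76]. Speed limits (rad/s): [2.39, 2.39, 3.14, 3.14, 3.14, 3.14, 3.14].

## Interface

Orientations are given as [roll, pitch, yaw] about the fixed x, y, z axes, in that order (R = Rz(yaw) Ry(pitch) Rx(roll)).
In Python, from plant import arm, imaging, job, cut_out gives the robot as it stands.
- The arm moves only by the tool jog_arm, never from a script. Its argument "targets" is a list of rows, each a list of 2 entries, a list of its own where there are three numbers: the shift along the tool's x, y, z in m, then the turn, a rotation vector about the tool's x, y, z in rad. In form: [[[dx, dy, dz], [wx, wy, wz]], ...]. A call has exactly 10 rows; each row shifts and turns the commanded pose from where the row before left it, along the tool's axes as they then stand; what a row does not reach is not made up. A row lasts 1/10 s, in which the tool goes at most 50 mm and 8.59 degrees, less where a joint would pass 70% of its speed; a pose out of reach is approached as far as the arm can. A call is refused whole if a number of a shift passes 0.05 or a number of a turn 0.15, either way. A call with a gripper value outside its range is refused whole. "gripper" is the opening, from -1 (shut) to 1 (fully open), so that 0 is half open, set as the call begins (left out, the last holds). The fingers move at their own pace and stop on an object; "newtons" is the grip in N (left out, the last holds). Time passes only in rows, so rows that do not move let the fingers close, or fill a call up. It gives the time, the measured TCP pose, the force, the opening and the grip force at its end, in the units of the state.
- arm.read_state(): the state, without advancing time (a new reading comes with each control period).
- imaging.capture(name): name is "side" or "top" or "wrist"; returns (picture, depth): 480x640x3 uint8, red, green, blue; 480x640 float32, mm along the optical axis (not along the pixel's ray), 0 where there is no reading.
- imaging.camera_info(name): a dict with "intrinsics" (3x3 intrinsics, pixels), "k1" (the pictures are not rectified: a ray, as slopes to the right and down, at radius r is drawn at 1 + k1 r^2 times it, then the intrinsics apply), "R" (3x3) and "t" (3): a world point X has camera coordinates R X + t. Camera axes: x right, y down, z forward; pixel columns grow to the right and rows downward; lengths in mm; the calibration is good to about 2 mm. A picture is of the moment at which its call begins: read the wrist's pose just before it. camera_info takes no time and is no camera call; for the wrist camera it gives the pose at the moment of the call.
- job.job_done(): hands the job in; it is judged then, once.
Trained networks look in the newest picture that a camera, given by its name, has taken for a name from the list of things; names that differ only in an ending like _2 or _b are one class to them, and where a whole thing is asked for, a point or a joint stands for the part that bears it (a point fixed in the world has none). Each returns a list of dicts, best first, with "confidence" (0 to 1); they miss things now and then, are a little off and sometimes report something else, mostly with a low value. They report only what shows in the picture. A call takes as long as a camera call.
- cut_out(camera, name): "mask" (480x640 bool, what is visible of it) and "box" ([left, top, right, bottom] in pixels, round what is visible of it).
The state is a dict: "t": time; "joint_pos": joint angles; "dq": joint speeds; "effort": joint torques, N m; "ee_pos": TCP position; "ee_rot": TCP orientation; "force": force on the tool from outside, world axes, zero at the start; "wrist_torque": the same for the moment, N m; "opening": opening from 0.0 (shut) to 1.0 (fully open); "grasp_force": force on a finger pad.
Only numpy, scipy, OpenCV 4.12 (cv2) and the standard library are available. Lean on these libraries where they do the work, as an engineer would, in place of code of your own. Each camera call takes 0.05 s, during which the arm holds its last target. There are 200 camera calls.

## Working session

There is one attempt and no reset: what is moved stays moved. The work goes in short steps, Python scripts to look and compute and a tool call to move; the robot and the scene stay as the last step left them, time stands still between calls to the robot, and variables do not carry over. Pictures are saved under pics/ and viewed, at most 11 in all, crops included, and the job is handed in when it is done.

Besides the shell and the picture viewer there is one more tool, called after "Call:" by a JSON object that holds its "op" and its "data". jog_arm: Moves the arm, as the interface text tells. Its arguments: {"type":"object","properties":{"targets":{"type":"array","items":{"type":"array"}},"gripper":{"type":"number"},"newtons":{"type":"number"}},"required":["targets"]}

```bash
mkdir -p pics; cat > h.py <<'E'
import numpy as np, cv2
from plant import arm, imaging, job, cut_out
def pts(cam, depth, mask, info):
    v,u=np.nonzero(mask&(depth>0)); z=depth[v,u].astype(float)
    K=np.array(info["intrinsics"]); 
    d=np.array([info["k1"],0,0,0,0],float)
    n=cv2.undistortPoints(np.stack([u,v],1).astype(float)[:,None],K,d)[:,0]
    P=np.c_[n*z[:,None],z]
    return (P-np.array(info["t"]))@np.array(info["R"])
E
cat > m.py <<'E'
from h import *
for c in ("top","side"):
    info=imaging.camera_info(c); p,d=imaging.capture(c); cv2.imwrite(f"pics/{c}1.png",p[:,:,::-1])
    print(c,"cam at",(-np.array(info["R"]).T@np.array(info["t"])).round())
    for n in ("tongs","stand","egg","egg_cup","bowl","pepper_mill","coffee_cup"):
        for r in cut_out(c,n)[:2]:
            if r["confidence"]<.3: continue
            m=cv2.erode(r["mask"].astype(np.uint8),np.ones((3,3)))>0
            P=pts(c,d,m,info)
            if len(P)<5: continue
            print(n,round(r["confidence"],2),r["box"],"lo",np.percentile(P,2,0).round(),"med",np.median(P,0).round(),"hi",np.percentile(P,98,0).round())
            np.save(f"/tmp/{c}_{n}.npy",P)
print(arm.read_state())
E
python3 m.py
```

```text
top cam at [456.  61. 961.]
tongs 0.83 [383.6, 320.5, 433.9, 346.4] lo [ 403. -138.   24.] med [419. -89. 101.] hi [438. -62. 136.]
stand 0.69 [368.3, 307.3, 445.8, 362.9] lo [ 379. -161.    6.] med [ 431. -100.   21.] hi [467. -40.  65.]
stand 0.49 [384.7, 332.7, 420.6, 348.5] lo [404. -95.  25.] med [416. -79.  72.] hi [424. -61. 127.]
egg_cup 0.62 [223.4, 316.6, 236.1, 338.5] lo [422. 226.   3.] med [441. 230.   5.] hi [459. 240.   9.]
bowl 0.72 [268.1, 278.6, 329.8, 340.5] lo [420.  53.   4.] med [471. 105.  18.] hi [523. 156.  39.]
bowl 0.41 [386.4, 332.2, 420.9, 348.7] lo [401. -97.  22.] med [416. -79.  73.] hi [426. -61. 130.]
pepper_mill 0.59 [314.9, 160.2, 341.8, 207.3] lo [682.  26.  14.] med [694.  48. 140.] hi [723.  70. 164.]
coffee_cup 0.83 [396.8, 169.5, 430.7, 214.7] lo [ 659. -143.    7.] med [ 695. -122.   24.] hi [725. -93.  54.]
side cam at [225. 621. 654.]
tongs 0.93 [424.5, 209.3, 446.0, 256.3] lo [ 408. -140.   14.] med [419. -83.  88.] hi [447. -68. 134.]
tongs 0.58 [428.1, 206.9, 445.8, 251.6] lo [406. -96.  53.] med [417. -82.  88.] hi [426. -68. 128.]
stan
[... 934 characters left out ...]
8.  51.]
{'t': 0.8, 'joint_pos': array([-1.41622805,  0.53640142, -0.00437914,  1.5379049 ,  0.00255999,
        1.06733171, -0.07118171]), 'dq': array([-0.00125457, -0.00036807,  0.00013855,  0.00027586, -0.00049669,
       -0.00121337, -0.00039157]), 'effort': array([ 8.62076831e-04, -5.83286476e+01,  1.04801428e+00, -2.59440279e+01,
        1.23590359e-02,  1.63610515e-03,  1.46468523e-05]), 'ee_pos': array([142.33369983, 634.20291782, 231.28724222]), 'ee_rot': array([-3.14155329e+00,  7.17192969e-06,  2.92084196e+00]), 'force': array([-0.00095505,  0.66251028,  0.30319193]), 'wrist_torque': array([-0.00013941, -0.01443821,  0.0458637 ]), 'grasp_force': 0.0, 'opening': 1.0007086239672138}
```

```bash
cat > m2.py <<'E'
from h import *
for c in ("top","side"):
    P=np.load(f"/tmp/{c}_stand.npy"); 
    for lo,hi in ((4,14),(54,70)):
        Q=P[(P[:,2]>lo)&(P[:,2]<hi)]
        if len(Q)>10: print(c,lo,len(Q),cv2.minAreaRect(Q[:,:2].astype(np.float32)))
    P=np.load(f"/tmp/{c}_tongs.npy"); Q=P[P[:,2]>85]
    print("tongs",len(Q),cv2.minAreaRect(Q[:,:2].astype(np.float32)), "top z",P[:,2].max(), "top pts",P[P[:,2]>122].mean(0))
P=np.load("/tmp/side_egg.npy")
from scipy.optimize import least_squares
f=lambda s:np.sqrt(((P[:,0]-s[0])/22)**2+((P[:,1]-s[1])/22)**2+((P[:,2]-54)/29.)**2)-1
r=least_squares(f,[434,240],loss="soft_l1",f_scale=.05);print("egg",r.x)
for c in("top","side"):
    P=np.load(f"/tmp/{c}_bowl.npy");Q=P[P[:,2]>33]
    print("bowl",len(Q),cv2.minEnclosingCircle(Q[:,:2].astype(np.float32)))
a=cv2.imread("pics/top1.png")[260:380,200:480];b=cv2.imread("pics/side1.png")[180:400,250:480]
a=cv2.resize(a,(800,343));b=cv2.resize(b,None,fx=2.5,fy=2.5)
cv2.imwrite("pics/a.png",a);cv2.imwrite("pics/b.png",b)
E
python3 m2.py
```

```text
top 54 48 ((412.9760437011719, -73.043212890625), (12.85998249053955, 11.194748878479004), 22.402734756469727)
tongs 253 ((422.69708251953125, -102.80975341796875), (17.6656436920166, 45.90109634399414), 18.55555534362793) top z 138.38206467471787 top pts [ 422.69315064 -103.77106246  131.93585776]
side 54 73 ((414.31158447265625, -72.48995208740234), (19.76665687561035, 14.887359619140625), 15.240527153015137)
tongs 166 ((418.3453674316406, -87.77667236328125), (18.051734924316406, 18.364971160888672), 2.1560215950012207) top z 130.76536682092012 top pts [422.02825914 -94.64117245 126.49113163]
egg [440.61891102 246.90107626]
bowl 276 ((414.61785888671875, -79.5069351196289), 19.587390899658203)
bowl 236 ((471.0143127441406, 107.34142303466797), 58.59775924682617)
```

View pics/a.png

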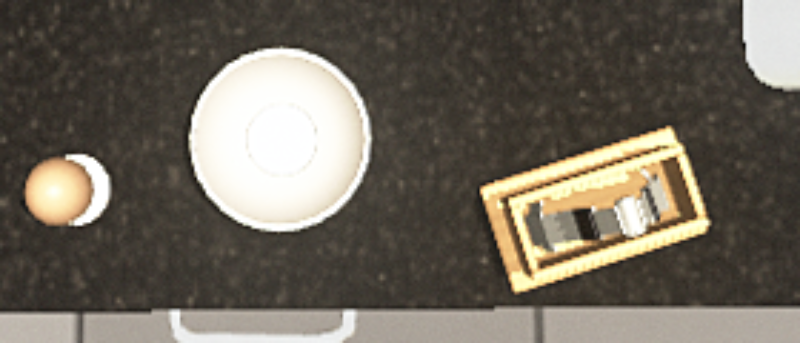

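View pics/b.png

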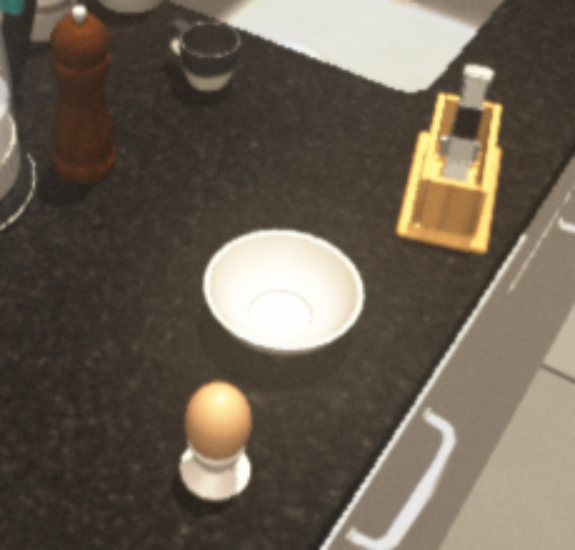

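View pics/top1.png

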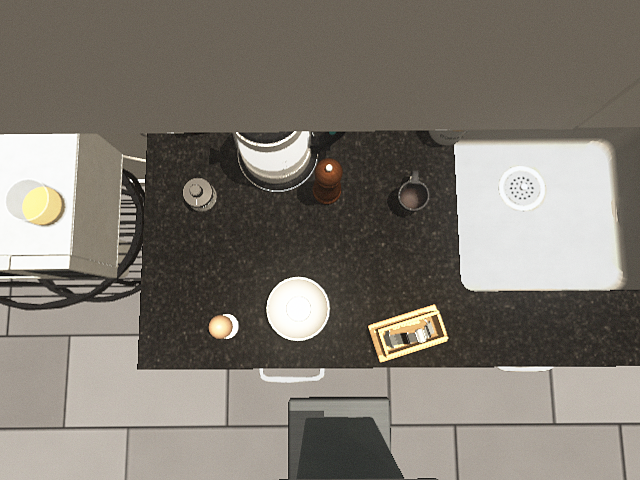

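Call:
{"op": "jog_arm", "data": {"targets": [[[0, 0, -0.006], [0, 0, -0.131]], [[0, 0, -0.006], [0, 0, -0.131]], [[0, 0, -0.006], [0, 0, -0.131]], [[0, 0, -0.006], [0, 0, -0.131]], [[-0.02, -0.044, 0], [0, 0, 0]], [[-0.02, -0.044, 0], [0, 0, 0]], [[-0.02, -0.044, 0], [0, 0, 0]], [[-0.02, -0.044, 0], [0, 0, 0]], [[-0.02, -0.044, 0], [0, 0, 0]], [[-0.02, -0.044, 0], [0, 0, 0]]], "gripper": 1, "newtons": 20}}

```text
t: 1.8
ee_pos: [336.8, 416.5, 255.6]
ee_rot: [3.141, 0.001, -2.838]
force: [0.7, 0.6, -0.3]
opening: 1.005
grasp_force: 0.0
```

```bash
cat > w.py <<'E'
from h import *
import sys
tag=sys.argv[1]; names=sys.argv[2:]
s=arm.read_state(); info=imaging.camera_info("wrist"); p,d=imaging.capture("wrist"); cv2.imwrite(f"pics/{tag}.png",p[:,:,::-1])
print(s["ee_pos"].round(1),s["ee_rot"].round(3),s["joint_pos"].round(2),s["t"])
print("cam",(-np.array(info["R"]).T@np.array(info["t"])).round())
for n in names:
    for r in cut_out("wrist",n)[:1]:
        m=cv2.erode(r["mask"].astype(np.uint8),np.ones((3,3)))>0
        P=pts("wrist",d,m,info); np.save(f"/tmp/{tag}_{n}.npy",P)
        print(n,round(r["confidence"],2),r["box"],len(P),"lo",np.percentile(P,2,0).round(),"hi",np.percentile(P,98,0).round())
E
python3 w.py w1 egg egg_cup
```

```text
[336.8 416.5 255.6] [ 3.141e+00  1.000e-03 -2.838e+00] [-0.93  0.32 -0.05  1.81  0.02  1.01  0.88] 1.8
cam [268. 396. 398.]
egg 0.88 [92.5, 232.3, 144.9, 281.9] 1794 lo [420. 237.  50.] hi [452. 269.  84.]
egg_cup 0.96 [124.8, 220.0, 168.2, 259.9] 909 lo [419. 231.   2.] hi [457. 270.  36.]
```

Call:
{"op": "jog_arm", "data": {"targets": [[[-0.006, -0.048, 0], [0, 0, 0]], [[-0.006, -0.048, 0], [0, 0, 0]], [[-0.006, -0.048, 0], [0, 0, 0]], [[-0.006, -0.048, 0], [0, 0, 0]], [[-0.006, -0.048, 0], [0, 0, 0]], [[-0.006, -0.048, 0], [0, 0, 0]], [[0.017, -0.039, 0], [0, 0, 0]], [[0.017, -0.039, 0], [0, 0, 0]], [[0.017, -0.039, 0], [0, 0, 0]], [[0.017, -0.039, 0], [0, 0, 0]]]}}

```text
t: 2.95
ee_pos: [437.8, -15.3, 255.6]
ee_rot: [3.141, 0.001, -2.836]
force: [0.5, 0.4, 0.3]
opening: 1.003
grasp_force: 0.0
```

```bash
python3 w.py w2 tongs stand; cat > f.py <<'E'
from h import *
from scipy.optimize import least_squares
P=np.load("/tmp/w1_egg.npy")
f=lambda s:np.sqrt(((P[:,0]-s[0])/22)**2+((P[:,1]-s[1])/22)**2+((P[:,2]-54)/29.)**2)-1
print("egg",least_squares(f,[434,240],loss="soft_l1",f_scale=.05).x)
P=np.load("/tmp/w2_stand.npy")
for lo,hi in ((3,13),(56,70),(3,70)):
    Q=P[(P[:,2]>lo)&(P[:,2]<hi)]; print(len(Q),cv2.minAreaRect(Q[:,:2].astype(np.float32)) if len(Q)>5 else 0)
P=np.load("/tmp/w2_tongs.npy")
for lo in (75,90,120):
    Q=P[P[:,2]>lo]; print("t",lo,len(Q),cv2.minAreaRect(Q[:,:2].astype(np.float32)),Q.mean(0))
E
python3 f.py
```

```text
[437.8 -15.3 255.6] [ 3.141e+00  1.000e-03 -2.836e+00] [-0.28  0.14  0.23  2.05 -0.04  0.95  1.85] 2.95
cam [369. -36. 398.]
tongs 0.63 [184.0, 137.0, 291.1, 188.2] 2492 lo [ 404. -141.   21.] hi [434. -61. 134.]
stand 0.7 [160.4, 120.9, 313.7, 196.0] 7484 lo [ 380. -164.    6.] hi [460. -38.  62.]
egg [441.34579825 247.98244298]
3562 ((425.4071350097656, -103.61763000488281), (73.11927795410156, 136.81500244140625), 16.848865509033203)
2487 ((425.03265380859375, -103.41841888427734), (54.35421371459961, 117.0901107788086), 17.118621826171875)
7483 ((425.4071350097656, -103.61763000488281), (73.11927795410156, 136.81500244140625), 16.848865509033203)
t 75 1696 ((424.322998046875, -103.11223602294922), (20.732179641723633, 51.60055160522461), 15.941258430480957) [422.15400487 -97.03269471 117.3901029 ]
t 90 1569 ((424.3128662109375, -103.0767593383789), (20.732179641723633, 46.98357391357422), 15.941258430480957) [422.49695805 -98.13767087 120.19735799]
t 120 868 ((424.4346008300781, -103.47975158691406), (20.6745662689209, 25.800260543823242), 15.568480491638184) [ 423.75318529 -101.57110474  130.65636422]
```

View pics/w2.png

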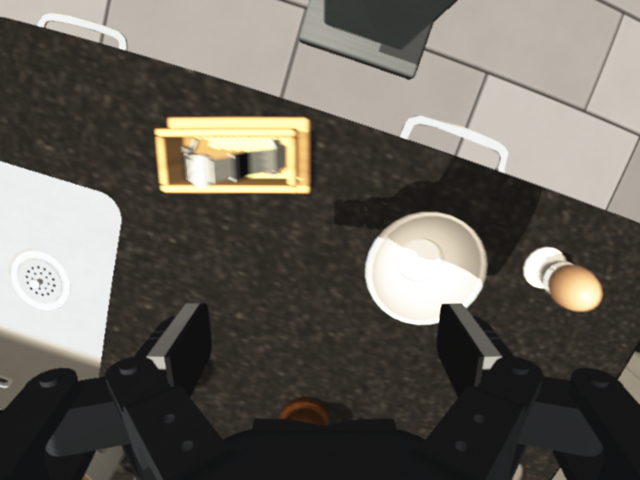

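Call:
{"op": "jog_arm", "data": {"targets": [[[0.013, -0.0266, 0], [0, 0, 0]], [[0.013, -0.0266, 0], [0, 0, 0]], [[0.013, -0.0266, 0.01], [0, 0, 0]], [[0, 0, 0.035], [0, 0, 0]], [[0, 0, 0.035], [0, 0, 0]], [[0, 0, 0.035], [0, 0, 0]], [[0, 0, 0.03], [0, 0, 0]], [[0, 0, 0.025], [0, 0, 0]], [[0, 0, 0.014], [0, 0, 0]], [[0, 0, 0], [0, 0, 0]]]}}

```text
t: 4.1
ee_pos: [423.9, -100.6, 69.6]
ee_rot: [3.139, -0.003, -2.835]
force: [0.5, -0.0, 0.2]
opening: 1.002
grasp_force: 0.0
```

```bash
python3 w.py w3; python3 -c "
from h import *
p,d=imaging.capture('side');cv2.imwrite('pics/s3.png',cv2.resize(p[160:320,360:520,::-1],(600,600)))
s=arm.read_state();print(s['ee_pos'],s['ee_rot'],s['force'],s['opening'])"
```

```text
[ 423.9 -100.6   69.6] [ 3.139e+00 -3.000e-03 -2.835e+00] [-0.05  0.47  0.22  2.2  -0.22  0.49  2.21] 4.1
cam [ 355. -121.  212.]
[ 425.12641863 -101.60119153   71.42737294] [ 3.14098782e+00  3.29932392e-04 -2.83622306e+00] [ 0.24816894 -0.13314789  0.48360425] 1.0003390615710586
```

View pics/w3.png

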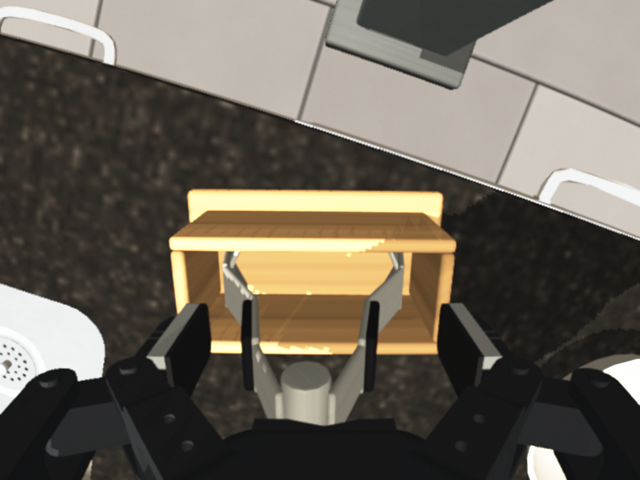

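View pics/s3.png

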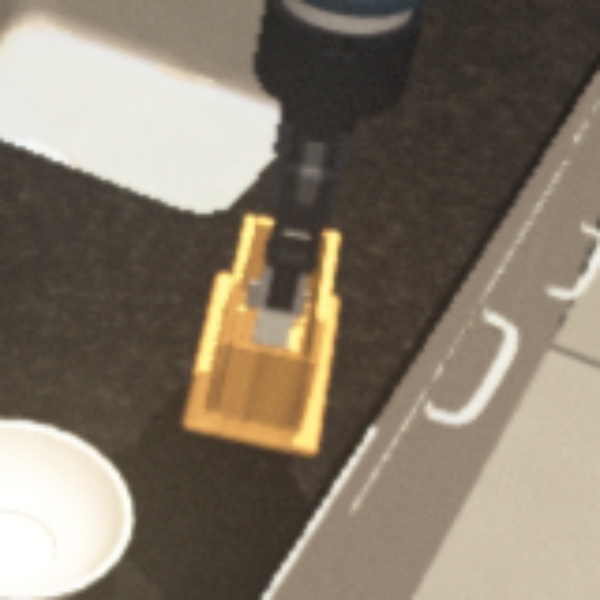

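Call:
{"op": "jog_arm", "data": {"targets": [[[0, -0.003, 0], [0, 0, 0]], [[0, 0, 0], [0, 0, 0]], [[0, 0, 0], [0, 0, 0]], [[0, 0, 0], [0, 0, 0]], [[0, 0, 0], [0, 0, 0]], [[0, 0, 0], [0, 0, 0]], [[0, 0, 0], [0, 0, 0]], [[0, 0, 0], [0, 0, 0]], [[0, 0, 0], [0, 0, 0]], [[0, 0, 0], [0, 0, 0]]], "gripper": 0.0, "newtons": 20}}

```text
t: 5.2
ee_pos: [427.3, -106.4, 73.4]
ee_rot: [-3.14, 0.004, -2.839]
force: [-2.3, -0.2, 22.0]
opening: 0.518
grasp_force: 18.3
```

```bash
python3 w.py w4 tongs;python3 -c "
from h import *
cv2.imwrite('pics/w4c.png',cv2.imread('pics/w4.png')[150:480,130:500])"
```

```text
[ 427.3 -106.4   73.4] [-3.14   0.004 -2.839] [-0.05  0.47  0.23  2.2  -0.22  0.49  2.22] 5.2
cam [ 358. -127.  215.]
tongs 0.65 [242.3, 245.0, 405.4, 426.3] 9069 lo [ 408. -140.   21.] hi [437. -73. 136.]
```

View pics/w4c.png

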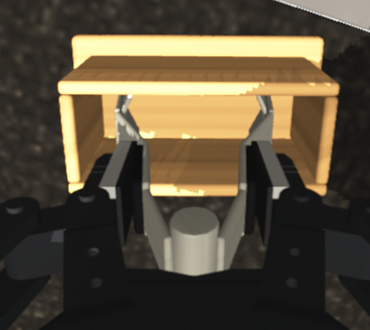

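Call:
{"op": "jog_arm", "data": {"targets": [[[0, 0, -0.004], [0, 0, 0]], [[0, 0, -0.006], [0, 0, 0]], [[0, 0, -0.01], [0, 0, 0]], [[0, 0, -0.01], [0, 0, 0]], [[0, 0, -0.01], [0, 0, 0]], [[0, 0, -0.01], [0, 0, 0]], [[0, 0, -0.01], [0, 0, 0]], [[0, 0, -0.01], [0, 0, 0]], [[0, 0, 0], [0, 0, 0]], [[0, 0, 0], [0, 0, 0]]]}}

```text
t: 6.3
ee_pos: [425.4, -105.8, 141.5]
ee_rot: [-3.141, 0.0, -2.838]
force: [0.3, 0.1, -1.5]
opening: 0.504
grasp_force: 3.4
```

```bash
python3 w.py w5 tongs;python3 -c "
from h import *
s=arm.read_state();print(s['ee_pos'],s['force'],s['opening'],s['grasp_force'])
cv2.imwrite('pics/w5c.png',cv2.imread('pics/w5.png')[150:480,130:500])"
```

```text
[ 425.4 -105.8  141.5] [-3.141  0.    -2.838] [-0.1   0.33  0.29  2.16 -0.15  0.67  2.16] 6.3
cam [ 356. -126.  284.]
[ 424.94417296 -105.78020426  140.96942863] [ 0.44000304 -0.21511651 -0.90098075] 0.5056802662178776 3.374567034188658
```

View pics/w5c.png

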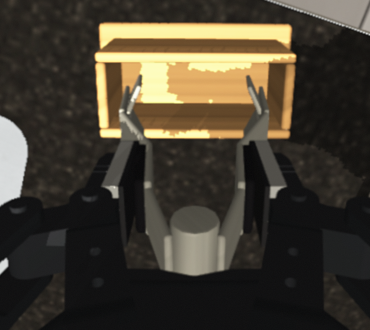

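Call:
{"op": "jog_arm", "data": {"targets": [[[0, 0, -0.015], [0, 0, 0]], [[0, 0, -0.02], [0, 0, 0]], [[0, 0, -0.02], [0, 0, 0]], [[-0.0069, 0.0188, -0.005], [0, 0, 0]], [[-0.0103, 0.0282, 0], [0, 0, 0]], [[-0.0103, 0.0282, 0], [0, 0, 0]], [[-0.0103, 0.0282, 0], [0, 0, 0]], [[-0.0103, 0.0282, 0], [0, 0, 0]], [[-0.0103, 0.0282, 0], [0, 0, 0]], [[-0.0069, 0.0188, 0], [0, 0, 0]]], "gripper": -0.02}}

```text
t: 7.4
ee_pos: [433.8, 86.2, 200.8]
ee_rot: [3.141, -0.001, -2.836]
force: [0.5, -0.6, -1.0]
opening: 0.492
grasp_force: 3.5
```

Call:
{"op": "jog_arm", "data": {"targets": [[[-0.007, 0.019, 0], [0, 0, 0]], [[-0.0105, 0.0285, 0], [0, 0, 0]], [[-0.0105, 0.0285, 0], [0, 0, 0]], [[-0.0105, 0.0285, 0], [0, 0, 0]], [[-0.0105, 0.0285, 0], [0, 0, 0]], [[-0.005, 0.0135, 0], [0, 0, 0]], [[-0.0026, 0.0074, 0], [0, 0, 0]], [[0, 0, 0], [0, 0, 0]], [[0, 0, 0], [0, 0, 0]], [[0, 0, 0], [0, 0, 0]]]}}

```text
t: 8.4
ee_pos: [442.5, 246.2, 201.2]
ee_rot: [-3.141, -0.0, -2.84]
force: [-0.7, -0.5, -1.4]
opening: 0.49
grasp_force: 3.5
```

```bash
python3 w.py w6 tongs egg bowl;python3 -c "
from h import *
from scipy.optimize import least_squares
s=arm.read_state();print(s['ee_pos'],s['force'],s['opening'],s['grasp_force'])
P=np.load('/tmp/w6_egg.npy')
f=lambda s:np.sqrt(((P[:,0]-s[0])/22)**2+((P[:,1]-s[1])/22)**2+((P[:,2]-54)/29.)**2)-1
print('egg',least_squares(f,[441,248],loss='soft_l1',f_scale=.05).x)
P=np.load('/tmp/w6_tongs.npy');print('top',np.percentile(P[:,2],[97,99,100]),P[P[:,2]>P[:,2].max()-6].mean(0))
i=imaging.camera_info('side');p,d=imaging.capture('side');cv2.imwrite('pics/s6.png',p[:,:,::-1])
r=cut_out('side','tongs')[0];Q=pts('side',d,r['mask'],i);print(r['confidence'],r['box'],np.percentile(Q,[1,99],axis=0),np.median(Q,0))
b=[int(x) for x in r['box']]
a=cv2.resize(p[max(0,b[1]-60):b[3]+60,max(0,b[0]-60):b[2]+60,::-1],(400,500));w=cv2.resize(cv2.imread('pics/w6.png'),(400,300))
c=np.zeros((500,800,3),np.uint8);c[:,:400]=a;c[:300,400:]=w;cv2.imwrite('pics/c6.png',c)"
```

```text
[442.5 246.2 201.2] [-3.141 -0.    -2.84 ] [-0.69  0.33  0.11  1.95 -0.05  0.87  1.32] 8.4
cam [373. 226. 343.]
tongs 0.65 [251.9, 225.8, 397.0, 424.5] 9061 lo [423. 215. 145.] hi [452. 277. 264.]
egg 0.56 [294.2, 189.9, 353.6, 249.3] 2407 lo [421. 229.  60.] hi [455. 264.  85.]
bowl 0.59 [77.9, 126.5, 216.3, 268.6] 15404 lo [421.  53.   4.] hi [526. 158.  38.]
[442.44198626 247.24340149 201.40067364] [-0.15643867  0.35173557 -0.96982028] 0.4889647519448072 3.457155642681755
egg [441.19086141 247.78448397]
top [263.81176993 264.24129891 265.08564708] [436.76777813 245.86769153 261.95971916]
0.67 [322.0, 269.7, 352.6, 337.5] [[418.09386189 213.79485414 137.03502833]
 [450.5400034  285.1396933  225.27153986]] [435.08394395 275.66000981 166.88852494]
```

View pics/c6.png

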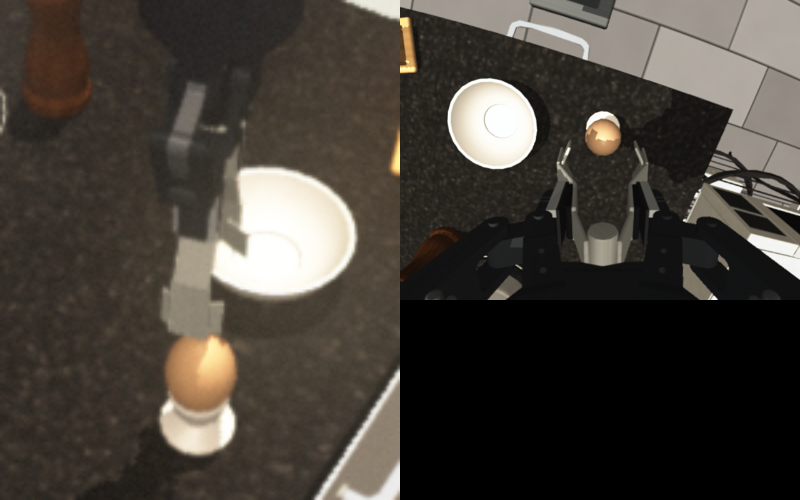

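Call:
{"op": "jog_arm", "data": {"targets": [[[0.001, 0.001, 0.01], [0, 0, 0]], [[0, 0, 0.015], [0, 0, 0]], [[0, 0, 0.015], [0, 0, 0]], [[0, 0, 0.01], [0, 0, 0]], [[0, 0, 0.01], [0, 0, 0]], [[0, 0, 0.01], [0, 0, 0]], [[0, 0, 0.01], [0, 0, 0]], [[0, 0, 0.01], [0, 0, 0]], [[0, 0, 0], [0, 0, 0]], [[0, 0, 0], [0, 0, 0]]]}}

```text
t: 9.7
ee_pos: [441.0, 248.5, 111.2]
ee_rot: [-3.141, -0.0, -2.838]
force: [0.2, 0.1, -0.7]
opening: 0.488
grasp_force: 3.5
```

```bash
python3 w.py w7 tongs egg;python3 -c "
from h import *
s=arm.read_state();print(s['ee_pos'],s['force'],s['opening'],s['grasp_force'])
P=np.load('/tmp/w7_tongs.npy');print('top',np.percentile(P[:,2],[97,99,100]))
cv2.imwrite('pics/w7c.png',cv2.imread('pics/w7.png')[150:480,130:500])"
```

```text
[441.  248.5 111.2] [-3.141 -0.    -2.838] [-0.67  0.47  0.09  2.01 -0.07  0.66  1.33] 9.7
cam [372. 228. 253.]
tongs 0.78 [251.5, 223.8, 398.2, 423.3] 9360 lo [421. 217.  54.] hi [451. 279. 174.]
egg 0.92 [280.0, 220.9, 361.1, 304.1] 5021 lo [421. 229.  57.] hi [452. 264.  84.]
[441.43597801 248.73207414 111.75195485] [-0.03960949 -0.02908546 -0.70327342] 0.4878536841825228 3.457288001663983
top [173.75987757 174.12303753 175.0858746 ]
```

View pics/w7c.png

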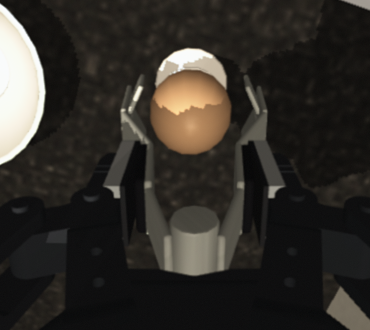

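Call:
{"op": "jog_arm", "data": {"targets": [[[0, 0, 0], [0, 0, 0]], [[0, 0, 0], [0, 0, 0]], [[0, 0, 0], [0, 0, 0]], [[0, 0, 0], [0, 0, 0]], [[0, 0, 0], [0, 0, 0]], [[0, 0, 0], [0, 0, 0]], [[0, 0, 0], [0, 0, 0]], [[0, 0, 0], [0, 0, 0]], [[0, 0, 0], [0, 0, 0]], [[0, 0, 0], [0, 0, 0]]], "gripper": -1, "newtons": 23}}

```text
t: 10.85
ee_pos: [441.2, 248.5, 111.4]
ee_rot: [3.142, 0.0, -2.838]
force: [0.9, -0.6, 1.9]
opening: 0.388
grasp_force: 26.3
```

Call:
{"op": "jog_arm", "data": {"targets": [[[0, 0, -0.001], [0, 0, 0]], [[0, 0, -0.003], [0, 0, 0]], [[0, 0, -0.005], [0, 0, 0]], [[0, 0, -0.008], [0, 0, 0]], [[0, 0, -0.008], [0, 0, 0]], [[0, 0, -0.008], [0, 0, 0]], [[0, 0, -0.008], [0, 0, 0]], [[0, 0, -0.007], [0, 0, 0]], [[0, 0, -0.002], [0, 0, 0]], [[0, 0, 0], [0, 0, 0]]]}}

```text
t: 11.85
ee_pos: [441.2, 248.6, 161.7]
ee_rot: [3.141, 0.001, -2.838]
force: [-0.1, 0.7, -2.9]
opening: 0.39
grasp_force: 25.9
```

```bash
python3 w.py w8 egg bowl egg_cup;python3 -c "
from h import *
s=arm.read_state();print(s['ee_pos'],s['force'],s['opening'],s['grasp_force'])
P=np.load('/tmp/w6_bowl.npy');Q=P[P[:,2]>33];print('bowl',cv2.minEnclosingCircle(Q[:,:2].astype(np.float32)))
p,d=imaging.capture('side')
a=cv2.resize(p[200:400,260:420,::-1],(400,500));w=cv2.resize(cv2.imread('pics/w8.png'),(400,300))
c=np.zeros((500,800,3),np.uint8);c[:,:400]=a;c[:300,400:]=w;cv2.imwrite('pics/c8.png',c)"
```

```text
[441.2 248.6 161.7] [ 3.141e+00  1.000e-03 -2.838e+00] [-0.68  0.39  0.1   1.98 -0.06  0.77  1.32] 11.85
cam [372. 228. 304.]
egg 0.64 [282.2, 217.6, 362.2, 304.3] 4991 lo [420. 231. 108.] hi [451. 266. 135.]
bowl 0.74 [43.0, 128.3, 198.7, 288.0] 19486 lo [421.  53.   4.] hi [527. 158.  38.]
egg_cup 0.65 [287.8, 183.7, 354.6, 226.6] 1533 lo [420. 227.   2.] hi [446. 267.  36.]
[440.81843471 248.36858997 160.93455325] [ 0.73389062  0.70401307 -2.27010034] 0.39124665181546464 25.91782808303833
bowl ((473.3638916015625, 107.20598602294922), 59.45470428466797)
```

View pics/c8.png

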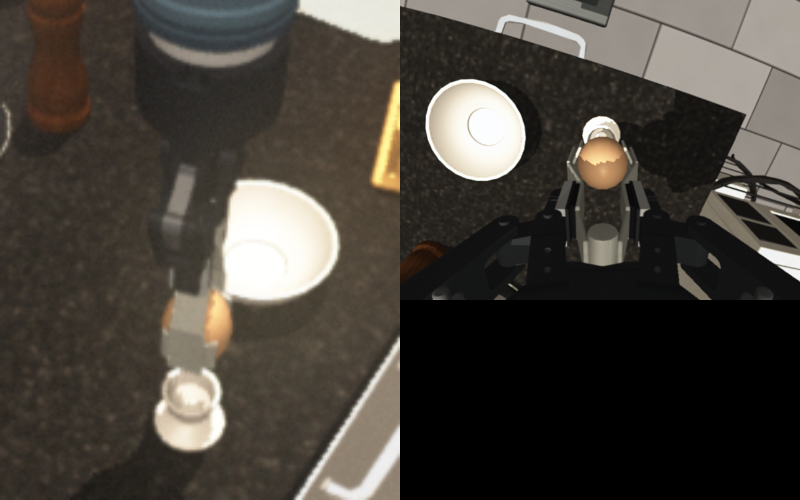

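Call:
{"op": "jog_arm", "data": {"targets": [[[0, 0, -0.008], [0, 0, 0]], [[0, 0, -0.015], [0, 0, 0]], [[0, 0, -0.012], [0, 0, 0]], [[0, -0.005, -0.005], [0, 0, 0]], [[0.001, -0.012, 0], [0, 0, 0]], [[0.0015, -0.02, 0], [0, 0, 0]], [[0.002, -0.022, 0], [0, 0, 0]], [[0.002, -0.022, 0], [0, 0, 0]], [[0.002, -0.022, 0], [0, 0, 0]], [[0.0015, -0.018, 0], [0, 0, 0]]]}}

```text
t: 13.1
ee_pos: [467.4, 127.3, 200.8]
ee_rot: [-3.141, -0.001, -2.84]
force: [0.7, 0.5, -2.0]
opening: 0.389
grasp_force: 25.9
```

Call:
{"op": "jog_arm", "data": {"targets": [[[0.001, -0.013, 0], [0, 0, 0]], [[0.001, -0.007, 0], [0, 0, 0]], [[0, -0.003, 0], [0, 0, 0]], [[0, 0, 0], [0, 0, 0]], [[0, 0, 0], [0, 0, 0]], [[0, 0, 0], [0, 0, 0]], [[0, 0, 0], [0, 0, 0]], [[0, 0, 0], [0, 0, 0]], [[0, 0, 0], [0, 0, 0]], [[0, 0, 0], [0, 0, 0]]]}}

```text
t: 14.1
ee_pos: [472.6, 107.6, 201.3]
ee_rot: [-3.142, 0.0, -2.838]
force: [0.4, 0.3, -1.4]
opening: 0.39
grasp_force: 25.9
```

```bash
python3 w.py w9 egg bowl;python3 -c "
from h import *
from scipy.optimize import least_squares
s=arm.read_state();print(s['ee_pos'],s['force'],s['opening'],s['grasp_force'],abs(s['dq']).max())
P=np.load('/tmp/w9_egg.npy')
f=lambda s:np.sqrt(((P[:,0]-s[0])/22)**2+((P[:,1]-s[1])/22)**2+((P[:,2]-s[2])/29.)**2)-1
print('egg',least_squares(f,[473,107,145],loss='soft_l1',f_scale=.05).x)"
```

```text
[472.6 107.6 201.3] [-3.142  0.    -2.838] [-0.46  0.3   0.17  2.   -0.07  0.85  1.62] 14.1
cam [404.  87. 343.]
egg 0.82 [281.8, 221.6, 367.3, 304.1] 5131 lo [451.  89. 146.] hi [483. 125. 175.]
bowl 0.83 [247.6, 141.1, 393.9, 256.1] 10688 lo [419.  53.   4.] hi [508. 160.  38.]
[472.60307555 107.51695949 201.31011635] [ 1.04289663  0.87386544 -1.41138104] 0.38518268495918323 25.92511385679245 0.0017944295050411725
egg [471.88475842 108.69157336 145.47959353]
```

Egg centred over the bowl at about 145 mm, still.

```bash
python3 -c "
from h import *
print(job.job_done())"
```

```text
the job is handed in; nothing more can be done
None
```

I handed the job in with the egg held still in the tongs over the middle of the bowl, its centre about 145 mm above the worktop (about 8 cm of air over the rim); the egg cup and bowl still looked to be in place, but the verdict was not returned.

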